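# Index the inspection turntable and hang the camera's background panel

### The job

First turn the turntable by its red handle until the blue motor stands in front of the camera, settled in that detent. Then take the white background panel from its stand by the orange tab, hook it over the blue-painted end of the rail with the panel on the turntable side, and slide it along the rail, without lifting it off again, until its black saddle covers the yellow band. Leave it hanging there by itself, and leave the other things on the bench where they are.

Things in the scene. Friction and masses are not known exactly. Their poses are not given: they have to be found in the camera images.
- station: Fixed inspection station. Origin: on the bench under the turntable's axis; x points from camera across turntable to rail, z up. Small blue camera (top at z 100 mm, lens at z 78 mm) at x -145 to -230 mm, looking along +x. Round aluminium turntable, 220 mm diameter, top face at z 45 mm. Rail along y at x +155 mm.
- axis (a point): Centre of the turntable's top face, 45 mm above the bench, on the vertical axis it turns about. Axes as the station's.
- turntable (a joint): Turntable angle, rad, growing anticlockwise from above. Soft detent every 60 degrees (about 2 N at the handle to pass one), travel -2.5 to 1.3; at 0 the blue motor stands in the detent before the camera. Starts near -1.05 or -2.09.
- handle (a point): Top centre of the red handle, an upright round post 20 mm in diameter that rises 75 mm from the turntable's face (top 120 mm above the bench), fixed 80 mm from the axis. At joint 0 it lies 30 degrees clockwise from the station's +x. Turns with the turntable.
- motor (a point): Foot of the blue motor (round, 42 mm diameter, on a square dark flange, 74 mm tall with shaft), bolted 80 mm from the axis on the turntable, at the station's -x when joint = 0. A grey gearbox (70 mm tall) and a green bearing block (45 mm tall) are bolted 120 and 60 degrees clockwise of it; all turn with it.
- rail: Square bar 20 x 20 mm, horizontal, 360 mm long along its y (y -230 to +130 mm), fixed to the station on two thin posts (18 mm square, no wider than the bar). Origin: centre of its top face over the yellow band, 175 mm above the bench. x points away from the turntable.
- rail_mark (a point): Centre of the 40 mm long yellow band, on the rail's top face; axes as the rail's.
- rail_load (a point): Middle of the blue-painted end of the rail, on its top face, 140 mm in -y from the yellow band; the blue paint runs 70 mm either way of it.
- hanger: Loose rigid hanger, 160 g, starts hanging on the stand. Origin: centre of the underside of its black saddle (44 x 50 x 6 mm), which rests on a bar. At its -x edge a white panel 110 mm wide (y), 4 mm thick, reaches 100 mm below the origin; at +x a black lip 29 mm below. Gap between them 31 mm (x -16 to +15), open below and at both ends.
- tab (a point): Middle of the hanger's orange grip tab: upright, 12 mm thick (x) x 30 mm wide (y), rising from the saddle's top (6 mm above the hanger's origin) to 47 mm above it; this point is 33 mm above the origin.
- panel (a point): Centre of the white panel, 18 mm in -x and 50 mm below the hanger's origin.
- stand: Fixed parking stand: foot plate 100 x 120 x 10 mm, post, and a 20 x 20 mm bar 70 mm long along its y with its top 150 mm above the bench; origin under its centre on the bench.
- screwdriver: Loose yellow screwdriver, 170 mm, lying; leave alone.
- offcut: Loose aluminium bar offcut 30 x 120 x 30 mm; leave alone.
- orange_bin: Loose open orange bin 110 x 85 x 50 mm; leave alone.
- spool: Loose green spool lying flat, 140 mm diameter, 48 mm high; leave alone.
- spray_bottle: Loose upright bottle, 56 mm diameter, 150 mm high; leave alone.
- mug: Loose blue mug, 80 mm diameter, 90 mm high; leave alone.
Not all that is in view belongs to the job. Leave any pink look-alike of the hanger alone.

How it is judged:
By the outcome, as a careful person would: the job done as asked, in the order asked, and still so for the second after the job is handed in, with the robot touching nothing.
It also fails if it takes over 64 s, if anything falls off the work surface, if the arm or the gripper's body presses on something with over 40 N, if the wrist force passes 120 N, or if a joint passes its speed limit or range.

### The arm

A 6-joint arm with a two-finger parallel gripper is mounted at the origin on the work surface. World frame = base frame: x ahead of the robot, y to its left, z up, the work surface at z = 0. Lengths are in m, angles in rad, forces in N, time in s.
With the tool pointing down it reaches from about 0.25 to 0.725 m from the base axis. Payload 9.7 kg.
Tool frame: the origin (TCP) lies at the very end of the fingers, on their centre line; the grasp point (between the pads) lies 19 mm behind it; x points along the fingers, y is the direction in which the jaws open and shut, and the axes are right-handed (so a half turn about x gives the same grasp; the last joint's range is limited). The gripper opens to 85 mm and grips with 20 to 120 N. Pads are 22 mm wide; open, the fingers measure 114 mm over their backs; the gripper's body (76 mm by 85 mm) begins 54 mm behind the grasp point. The pads swing forward as they close: fully open they stand 13 mm farther back than shut.
Start: joints at [-1.299, 0.087, 0.176, 1.66, 0, 1.571], TCP at [0.148, -0.53, 0.231] pointing down, gripper open.
Joint ranges: [-3.13, 3.13], [-0.85, 1.81], [-1.15, 1.24], [-2.2, 2.28], [-1.44, 1.52], [-3.14, 3.14]. Speed limits (rad/s): [2.22, 2.22, 2.57, 3.14, 3.14, 3.14].

### API

Orientations are given as a unit quaternion [w, x, y, z].
In Python, from cell import bot gives the robot as it stands.
- The arm moves only by the shell command python3 -m creep 'ROWS'. ROWS is JSON, a list of rows, each a list of 7 numbers: the shift along the tool's x, y, z in cm, then the turn, a rotation vector about the tool's x, y, z in rad, then the finger opening in cm, from 0 to 8.54. In form: [[x, y, z, wx, wy, wz, grip], ...]. A call has 1 to 10 rows; each row shifts and turns the commanded pose from where the row before left it, along the tool's axes as they then stand; what a row does not reach is not made up. A row lasts 1/8 s, in which the tool goes at most 62.5 mm and 10.7 degrees, less where a joint would pass 70% of its speed; a pose out of reach is approached as far as the arm can. A call is refused whole if a number of a shift passes 6.25 or a number of a turn 0.188, either way. A call with a gripper value outside its range is refused whole. The fingers move at their own pace and stop on an object; the grip force is fixed at half the most. Time passes only in rows, so rows that do not move let the fingers close. It gives the time, the measured TCP pose, the force and the opening at its end, in the units of the state.
- bot.get_obs(): the state, without advancing time (a new reading comes with each control period).
- bot.camera(name): name is "scene" or "top"; returns a dict with "color" (420x560x3 uint8, red, green, blue), "intrinsics" (3x3 intrinsics, pixels), "eye" and "rotation" of the camera in the world. Camera axes: x right, y up, looking along -z (the intrinsics and any distortion apply to the point x, -y, -z); pixel columns grow to the right and rows downward; lengths in m; the calibration is good to about 2 mm. A picture is of the moment at which its call begins. There is no depth.
- bot.hand_in(): hands the job in, once; it reports no verdict.
The state is a dict: "time": time; "q": joint angles; "joint_vel": joint speeds; "joint_torque": joint torques, N m; "eef_pos": TCP position; "tcp_rot": TCP orientation; "ft_force": force on the tool from outside, world axes, zero at the start; "ft_torque": the same for the moment, N m; "opening": finger opening in m.
Only numpy, scipy, OpenCV 4.12 (cv2) and the standard library are available. Lean on these libraries where they do the work, as an engineer would, in place of code of your own. Each camera call takes 0.05 s, during which the arm holds its last target. There are 200 camera calls.

## Working session

There is one attempt and no reset: what is moved stays moved. The work goes in short steps, Python scripts to look and compute and a shell command to move; the robot and the scene stay as the last step left them, time stands still between calls to the robot, and variables do not carry over. Pictures are saved under pics/ and viewed, about 8 in all and at most 12, crops included, and the job is handed in when it is done.

```bash
mkdir -p pics; ls
cat > h.py <<'E'
import numpy as np, cv2
from cell import bot
def snap(name,out,crop=None,scale=1):
    c=bot.camera(name); im=c["color"][:,:,::-1]
    np.savez(f"pics/{out}.npz",**{k:np.array(c[k]) for k in c if k!="color"},color=c["color"])
    if crop: x0,y0,x1,y1=crop; im=im[y0:y1,x0:x1]
    if scale!=1: im=cv2.resize(im,None,fx=scale,fy=scale,interpolation=cv2.INTER_CUBIC)
    cv2.imwrite(f"pics/{out}.png",im); return c
def ray(c,u,v):
    K=np.array(c["intrinsics"]);R=np.array(c["rotation"])
    d=np.linalg.solve(K,[u,v,1.]); return np.array(c["eye"]),R@np.array([d[0],-d[1],-d[2]])
def at_z(c,u,v,z):
    e,d=ray(c,u,v); return e+d*(z-e[2])/d[2]
def proj(c,p):
    K=np.array(c["intrinsics"]);R=np.array(c["rotation"])
    q=R.T@(np.array(p)-np.array(c["eye"])); q=K@np.array([q[0],-q[1],-q[2]]); return q[:2]/q[2]
E
python3 - <<'E'
from h import *
for n in("scene","top"):
    c=snap(n,n+"0"); print({k:np.round(c[k],3).tolist() if k!="color" else 0 for k in c})
a=cv2.imread("pics/scene0.png");b=cv2.imread("pics/top0.png")
print(bot.get_obs())
E
```

```text
pics
{'color': 0, 'intrinsics': [[493.97, 0.0, 276.819], [0.0, 493.97, 208.213], [0.0, 0.0, 1.0]], 'eye': [1.075, -1.059, 0.883], 'rotation': [0.845, 0.462, 0.14, 0.229]}
{'color': 0, 'intrinsics': [[510.048, 0.0, 277.636], [0.0, 510.048, 214.324], [0.0, 0.0, 1.0]], 'eye': [0.218, -0.051, 1.45], 'rotation': [0.708, 0.064, -0.067, -0.7]}
{'time': 0.1, 'q': array([-1.29900106e+00,  8.74166961e-02,  1.75206893e-01,  1.65979651e+00,
        1.40441595e-05,  1.57080896e+00]), 'joint_vel': array([ 2.06858095e-03, -1.24464203e-03,  1.51226784e-03, -1.02229555e-03,
        9.12855740e-05,  3.10409707e-05]), 'joint_torque': array([ 1.60996606e-04, -5.21560335e+01,  4.65654588e+01,  1.59210985e-02,
        3.26383690e-05, -9.64994484e-08]), 'eef_pos': array([ 0.14760235, -0.52961069,  0.23064425]), 'tcp_rot': array([-0.09536966, -0.70053478, -0.09621871,  0.70064086]), 'ft_force': array([ 0.22790443, -0.32767044, -0.54744883]), 'ft_torque': array([ 0.02859052, -0.02837988, -0.02227472]), 'opening': 0.0854156688430236}
```

```bash
sed -i 's/R=np.array(c\["rotation"\])/R=rot(c["rotation"])/; s/^from cell import bot/from cell import bot\nfrom scipy.spatial.transform import Rotation as Ro\ndef rot(q): return Ro.from_quat(np.array(q)[[1,2,3,0]]).as_matrix()/' h.py; python3 -c "
from h import *
print(rot(bot.get_obs()['tcp_rot']).round(3))"
```

```text
[[-0.     0.268 -0.963]
 [ 0.001 -0.963 -0.268]
 [-1.    -0.001 -0.   ]]
```

View pics/scene0.png

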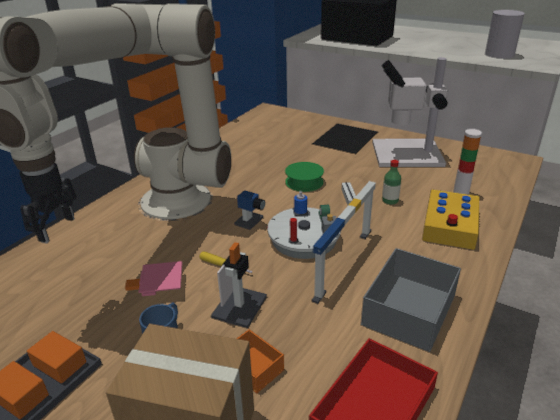

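View pics/top0.png

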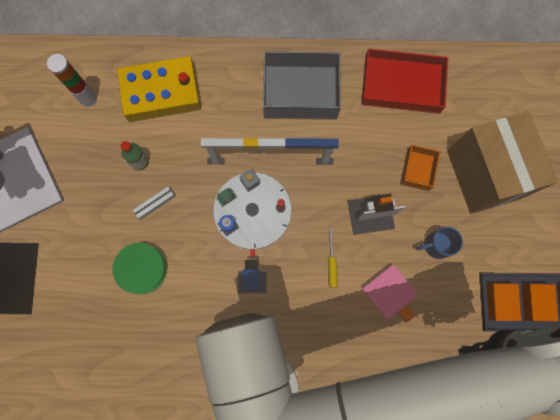

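The scene picture shows the turntable at about (305,232), with the red handle at (293,230). The rail runs from (320,240, blue) to (375,190). The stand with the orange tab is at (235,255), and the pink look-alike lies at (160,280). In the top picture: turntable (252,210), handle (281,205), blue motor (228,224), rail y≈143 with its blue end on the right, stand/hanger (375,210), pink look-alike (390,292). Orange candidates are the tab (385,201), the pink one's tab (404,313), the bin (421,167) and the tray blocks (507,302).

Run:
```python
import cv2
a=cv2.imread("pics/top0.png");b=cv2.imread("pics/scene0.png")
cv2.imwrite("pics/tc.png",cv2.resize(a[125:300,190:420],None,fx=3.4,fy=3.4,interpolation=cv2.INTER_CUBIC))
cv2.imwrite("pics/sc.png",cv2.resize(b[175:325,195:395],None,fx=4,fy=4,interpolation=cv2.INTER_CUBIC))
```

```text
(no output)
```

View pics/tc.png

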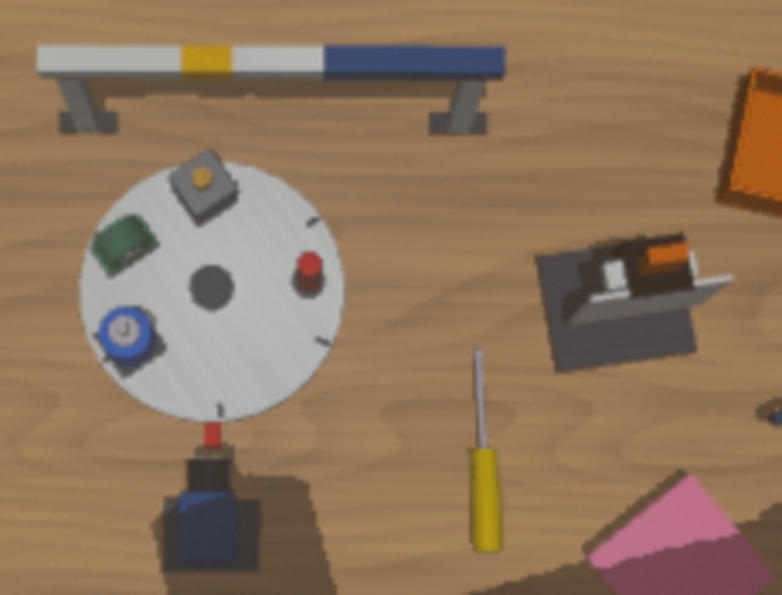

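View pics/sc.png

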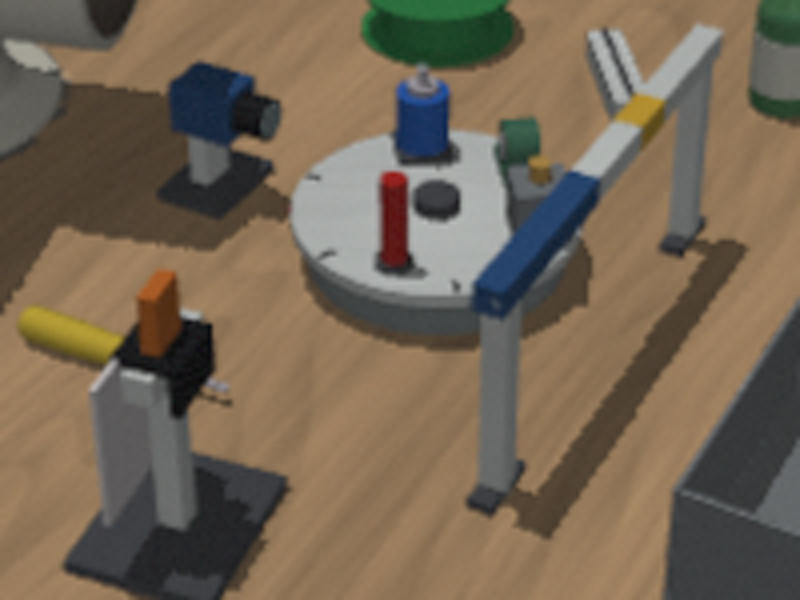

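Run:
```python
from h import *
t=np.load("pics/top0.npz");s=np.load("pics/scene0.npz")
T=lambda X,Y,z:at_z(t,190+X/3.4-.35,125+Y/3.4-.35,z).round(4)
S=lambda X,Y,z:at_z(s,195+X/4-.4,175+Y/4-.4,z).round(4)
for n,X,Y,z in [("hub",211,287,.05),("disc L",79,290,.045),("disc R",344,285,.045),("disc T",212,159,.045),("disc B",214,422,.045),("handle",309,264,.12),("motor",124,330,.119),("gear",201,178,.115),
 ("railL",38,58,.175),("railR",505,60,.175),("yelL",181,59,.175),("yelR",232,59,.175),("blueL",324,60,.175),("tabtop",668,250,.197),("tabTL",643,251,.197),("tabTR",686,243,.197),("panL",570,320,.15),("panL2",598,300,.15),("panR",732,277,.15),
 ("footTL",536,257,.01),("BL",557,372,.01),("BR",695,352,.01),("camtop",207,525,.1)]: print(n,T(X,Y,z))
print("scene")
for n,X,Y,z in [("hub",437,193,.05),("handle",394,178,.12),("motor shaft",424,70,.119),("yelNearL",617,117,.175),("yelnearR",643,137,.175),("yelfar",643,95,.175),("yelfarR",663,113,.175),("blueEndL",478,288,.175),("blueEndR",503,300,.175),("tabtop",160,283,.197)]: print(n,S(X,Y,z))
```

```text
hub [0.495  0.0164 0.05  ]
disc L [0.4921 0.1255 0.045 ]
disc R [ 0.4991 -0.0932  0.045 ]
disc T [0.6053 0.0181 0.045 ]
disc B [0.3841 0.0119 0.045 ]
handle [ 0.5005 -0.0633  0.12  ]
motor [0.4464 0.0801 0.119 ]
gear [0.5703 0.0231 0.115 ]
railL [0.6479 0.147  0.175 ]
railR [ 0.6511 -0.2119  0.175 ]
yelL [0.6486 0.0372 0.175 ]
yelR [ 0.6491 -0.002   0.175 ]
blueL [ 0.6492 -0.0727  0.175 ]
tabtop [ 0.4982 -0.3284  0.197 ]
tabTL [ 0.4972 -0.3098  0.197 ]
tabTR [ 0.5037 -0.3419  0.197 ]
panL [ 0.4531 -0.2625  0.15  ]
panL2 [ 0.4689 -0.2841  0.15  ]
panR [ 0.4881 -0.3873  0.15  ]
footTL [ 0.5325 -0.2573  0.01  ]
BL [ 0.4339 -0.2736  0.01  ]
BR [ 0.4524 -0.3901  0.01  ]
camtop [0.2975 0.0132 0.1   ]
scene
hub [0.4911 0.026  0.05  ]
handle [ 0.5051 -0.0633  0.12  ]
motor shaft [0.4512 0.0782 0.119 ]
yelNearL [0.6412 0.0027 0.175 ]
yelnearR [ 0.6665 -0.0121  0.175 ]
yelfar [0.645  0.0375 0.175 ]
yelfarR [0.6662 0.0223 0.175 ]
blueEndL [ 0.6482 -0.2137  0.175 ]
blueEndR [ 0.6665 -0.2169  0.175 ]
tabtop [ 0.4979 -0.326   0.197 ]
```

The hanger on the stand has the white panel and an orange tab at crop (664,252), standing upright, so it is the right one. The pink one lies on the bench. Measurements agree with the given sizes:
- Axis: about (0.495, 0.0165).
- Handle: 80 mm from the axis, at -84°, so the joint is near -1.
- Rail: x≈0.650, mark y≈0.017, blue end y≈-0.213.
- Tab: (0.498, -0.327), yaw about 9°.

Next I move the tool above the handle.

```bash
R='x'; python3 -m creep '[[-0.3,0,0,-0.14,0,0,8.5],[-0.3,0,0,-0.14,0,0,8.5],[-0.3,0,0,-0.14,0,0,8.5],[-0.3,0,0,-0.14,0,0,8.5],[-0.3,0,0,-0.14,0,0,8.5],[-0.3,0,0,-0.14,0,0,8.5],[-0.3,0,0,-0.14,0,0,8.5],[-0.3,0,0,-0.14,0,0,8.5],[-0.3,0,0,-0.14,0,0,8.5],[-0.3,0,0,-0.14,0,0,8.5]]'
python3 -m creep '[[0,2,-2.15,0,0,0,8.5],[0,2,-2.15,0,0,0,8.5],[0,2,-2.15,0,0,0,8.5],[0,2,-2.15,0,0,0,8.5],[0,2,-2.15,0,0,0,8.5],[0,2,-2.15,0,0,0,8.5],[0,2,-2.15,0,0,0,8.5],[0,2,-2.15,0,0,0,8.5],[0,2,-2.15,0,0,0,8.5],[0,2,-2.15,0,0,0,8.5]]'
python3 -m creep '[[0,2,-2.15,0,0,0,8.5],[0,2,-2.15,0,0,0,8.5],[0,2,-2.15,0,0,0,8.5],[0,2,-2.15,0,0,0,8.5],[0,2,-2.15,0,0,0,8.5],[0,2,-2.15,0,0,0,4],[0,2,-2.15,0,0,0,4],[0,2,-2.15,0,0,0,4],[0,2,-2.15,0,0,0,4],[0,1.7,-2.15,0,0,0,4]]'
cat >> h.py <<'E'
def go(x,y,z,yaw=None):
    """shift (cm, tool axes) and turn about tool x to reach TCP target"""
    o=bot.get_obs(); M=rot(o["tcp_rot"]); p=np.array(o["eef_pos"])
    cy=np.degrees(np.arctan2(M[1,1],M[0,1]))
    print("t",round(o["time"],2),"p",p.round(4),"yaw",round(cy,2),"tilt",M[:,0].round(3),"F",np.round(o["ft_force"],1),"op",round(o["opening"],4))
    print("shift",(M.T@(np.array([x,y,z])-p)*100).round(2), "turn x",None if yaw is None else round(-np.radians(yaw-cy),3))
E
python3 -c "
from h import *
go(.502,-.0635,.08,5.5)"
```

```text
time: 1.35
eef_pos: [0.1476, -0.5297, 0.261]
tcp_rot: [0.525, 0.473, 0.526, -0.473]
ft_force: [-0.6, 1.1, 0.6]
opening: 0.085
time: 2.6
eef_pos: [0.3254, -0.2948, 0.261]
tcp_rot: [0.524, 0.474, 0.525, -0.474]
ft_force: [-0.0, 0.9, 0.0]
opening: 0.0851
time: 3.85
eef_pos: [0.4997, -0.0611, 0.2608]
tcp_rot: [0.524, 0.474, 0.525, -0.474]
ft_force: [0.3, 0.2, -0.8]
opening: 0.0399
t 3.85 p [ 0.4997 -0.0611  0.2608] yaw 5.79 tilt [-0.001  0.    -1.   ] F [ 0.3  0.2 -0.8] op 0.0399
shift [18.08  0.21  0.26] turn x 0.005
```

```bash
python3 -m creep '[[1.8,0.1,0.13,0,0,0,4],[1.8,0.1,0.13,0,0,0,4],[1.8,0,0,0,0,0,4],[1.8,0,0,0,0,0,4],[1.8,0,0,0,0,0,4],[1.8,0,0,0,0,0,4],[1.8,0,0,0,0,0,4],[1.8,0,0,0,0,0,4],[1.8,0,0,0,0,0,4],[1.8,0,0,0,0,0,4]]'
python3 -m creep '[[0,0,0,0,0,0,2.2],[0,0,0,0,0,0,2.2],[0,0,0,0,0,0,2.2],[0,0,0,0,0,0,2.2]]'; python3 -c "
from h import *
go(.502,-.0635,.08,5.5)"
```

```text
time: 5.1
eef_pos: [0.5015, -0.0644, 0.0801]
tcp_rot: [0.525, 0.474, 0.525, -0.474]
ft_force: [0.9, -0.3, 0.1]
opening: 0.0398
time: 5.6
eef_pos: [0.5019, -0.0644, 0.0819]
tcp_rot: [0.525, 0.474, 0.524, -0.474]
ft_force: [-0.0, -0.7, 0.4]
opening: 0.0222
t 5.6 p [ 0.5019 -0.0644  0.0819] yaw 5.79 tilt [ 0.001 -0.    -1.   ] F [-0.  -0.7  0.4] op 0.0222
shift [ 0.19  0.02 -0.09] turn x 0.005
```

```bash
python3 -m creep '[[0.1,0.48,-0.015,-0.06,0,0,2.2],[0,0.48,-0.015,-0.06,0,0,2.2],[0,0.48,-0.015,-0.06,0,0,2.2],[0,0.48,-0.015,-0.06,0,0,2.2],[0,0.48,-0.015,-0.06,0,0,2.2],[0,0.48,-0.015,-0.06,0,0,2.2],[0,0.48,-0.015,-0.06,0,0,2.2],[0,0.48,-0.015,-0.06,0,0,2.2]]'
python3 -m creep '[[0,0.48,-0.015,-0.06,0,0,2.2],[0,0.48,-0.015,-0.06,0,0,2.2],[0,0.48,-0.015,-0.06,0,0,2.2],[0,0.48,-0.015,-0.06,0,0,2.2],[0,0.48,-0.015,-0.06,0,0,2.2],[0,0.48,-0.015,-0.06,0,0,2.2],[0,0.48,-0.015,-0.06,0,0,2.2],[0,0.48,-0.015,-0.06,0,0,2.2],[0,0,0,0,0,0,2.2],[0,0,0,0,0,0,2.2]]'; python3 -c "
from h import *
go(.5646,-.0229,.08,60.5)"
```

```text
time: 6.6
eef_pos: [0.5377, -0.0517, 0.0806]
tcp_rot: [0.623, 0.335, 0.622, -0.335]
ft_force: [-0.5, -0.7, 0.4]
opening: 0.0219
time: 7.85
eef_pos: [0.5634, -0.0238, 0.0805]
tcp_rot: [0.684, 0.179, 0.684, -0.179]
ft_force: [-0.3, -0.6, 0.6]
opening: 0.0222
t 7.85 p [ 0.5634 -0.0238  0.0805] yaw 60.72 tilt [ 0. -0. -1.] F [-0.3 -0.6  0.6] op 0.0222
shift [0.05 0.14 0.07] turn x 0.004
```

```bash
python3 -m creep '[[0,0,0,0,0,0,4],[0,0,0,0,0,0,4],[0,0,0,0,0,0,4],[-2.5,0,0,0,0,0,4],[-2.5,0,0,0,0,0,4],[-2.5,0,0,0,0,0,4],[-2.5,0,0,0,0,0,4],[-2.5,0,0,0,0,0,4],[-2.5,0,0,0,0,0,4],[-2.5,0,0,0,0,0,4]]'
python3 -m creep '[[-0.2,0,0,0.15,0,0,4],[-0.2,0,0,0.15,0,0,4],[-0.2,0,0,0.15,0,0,4],[-0.2,0,0,0.15,0,0,4],[-0.2,0,0,0.15,0,0,4],[-0.2,0,0,0.15,0,0,4],[0,0,0,0,0,0,4]]'; python3 -c "
from h import *
go(.498,-.327,.26,9)"
```

```text
time: 9.1
eef_pos: [0.5632, -0.0237, 0.2561]
tcp_rot: [0.684, 0.178, 0.684, -0.178]
ft_force: [0.4, -0.1, -0.6]
opening: 0.0401
time: 9.98
eef_pos: [0.5633, -0.0237, 0.2674]
tcp_rot: [0.539, 0.458, 0.539, -0.458]
ft_force: [-0.2, 0.7, -0.6]
opening: 0.0398
t 9.97 p [ 0.5633 -0.0237  0.2674] yaw 9.27 tilt [ 0.  0. -1.] F [-0.2  0.7 -0.6] op 0.0398
shift [  0.74 -11.33  28.88] turn x 0.005
```

```bash
python3 -m creep '[[0,-1.13,2.89,0,0,0,4],[0,-1.13,2.89,0,0,0,4],[0,-1.13,2.89,0,0,0,4],[0,-1.13,2.89,0,0,0,4],[0,-1.13,2.89,0,0,0,4],[0,-1.13,2.89,0,0,0,4],[0,-1.13,2.89,0,0,0,4],[0,-1.13,2.89,0,0,0,4],[0,-1.13,2.89,0,0,0,4],[0,-1.13,2.89,0,0,0,4]]'
python3 - <<'E'
from h import *
go(.498,-.327,.164,9)
a=snap("top","top1")["color"][:,:,::-1]; b=snap("scene","sc1")["color"][:,:,::-1]
f=lambda im:cv2.resize(im,(400,380),interpolation=cv2.INTER_CUBIC)
cv2.imwrite("pics/m1.png",np.hstack([f(a[125:315,190:390]),f(b[165:325,195:365])]))
E
```

```text
time: 11.22
eef_pos: [0.4977, -0.3281, 0.2672]
tcp_rot: [0.539, 0.457, 0.54, -0.457]
ft_force: [1.0, -0.8, -0.0]
opening: 0.0401
t 11.22 p [ 0.4977 -0.3281  0.2672] yaw 9.45 tilt [-0.  0. -1.] F [ 1.  -0.8 -0. ] op 0.0401
shift [10.32  0.04 -0.1 ] turn x 0.008
```

View pics/m1.png

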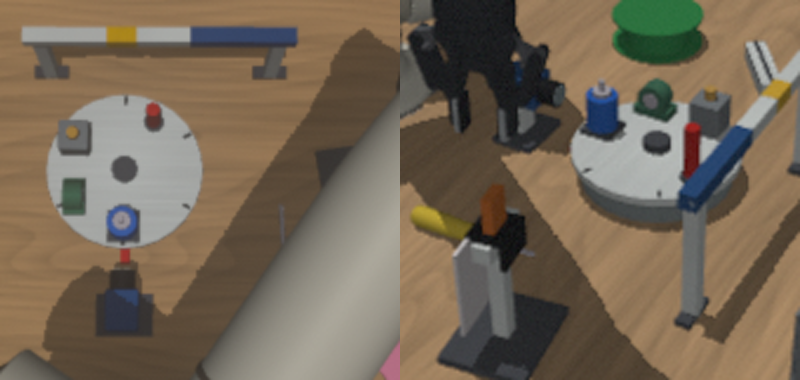

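Run:
```python
from h import *
t=np.load("pics/top1.npz");s=np.load("pics/sc1.npz")
T=lambda X,Y,z:at_z(t,190+X/2-.25,125+Y/2-.25,z)
ax=np.array([.495,.0165,0])
for n,X,Y,z in [("handle",152.5,109,.12),("motor",122,220,.119),("gear",72,131,.115)]:
    p=T(X,Y,z);d=p-ax;print(n,p.round(4),np.degrees(np.arctan2(d[1],d[0])).round(1),np.hypot(d[0],d[1]).round(4))
k=400/170;k2=380/160
for p in ([.498,-.328,.267],[.498,-.328,.197]):
    u,v=proj(s,p);print((u-195)*k,(v-165)*k2)
```

```text
handle [ 0.5633 -0.0236  0.12  ] -30.4 0.0792
motor [0.4124 0.0142 0.119 ] -178.4 0.0827
gear [0.5328 0.0841 0.115 ] 60.8 0.0774
86.88741480994054 132.5619466424655
92.05452684888395 191.92137942563332
```

The montage shows the blue motor at (122,220), in line with the camera. The measured angles give a joint of about 0 ±1°. The gripper fingers straddle the point above the tab at (487,133), as projected. Now I descend and grip.

```bash
python3 -m creep '[[2,0,0,0,0,0,4],[2,0,0,0,0,0,4],[2,0,0,0,0,0,4],[2,0,0,0,0,0,4],[1.2,0,0,0,0,0,4],[1.0,0,0,0,0,0,4],[0,0,0,0,0,0,4]]'
python3 -m creep '[[0,0,0,0,0,0,2],[0,0,0,0,0,0,1],[0,0,0,0,0,0,0],[0,0,0,0,0,0,0],[0,0,0,0,0,0,0],[0,0,0,0,0,0,0]]'
python3 -m creep '[[-0.5,0,0,0,0,0,0],[-1,0,0,0,0,0,0],[-1.5,0,0,0,0,0,0],[-2,0,0,0,0,0,0],[-2,0,0,0,0,0,0],[-2,0,0,0,0,0,0],[-2,0,0,0,0,0,0],[-2,0,0,0,0,0,0],[-2,0,0,0,0,0,0],[0,0,0,0,0,0,0]]'
python3 - <<'E'
from h import *
go(.650,-.123,.31,0.5)
a=snap("top","top2")["color"][:,:,::-1]; b=snap("scene","sc2")["color"][:,:,::-1]
f=lambda im:cv2.resize(im,(400,400),interpolation=cv2.INTER_CUBIC)
cv2.imwrite("pics/m2.png",np.hstack([f(a[130:260,310:440]),f(b[170:320,180:330])]))
E
```

```text
time: 12.2
eef_pos: [0.498, -0.3268, 0.1649]
tcp_rot: [0.539, 0.458, 0.539, -0.458]
ft_force: [-0.7, 0.1, -0.3]
opening: 0.04
time: 12.95
eef_pos: [0.4983, -0.3273, 0.1661]
tcp_rot: [0.539, 0.458, 0.538, -0.458]
ft_force: [0.0, -0.8, 5.6]
opening: 0.0111
time: 14.2
eef_pos: [0.4984, -0.3273, 0.3174]
tcp_rot: [0.54, 0.458, 0.537, -0.458]
ft_force: [0.3, -1.0, -2.8]
opening: 0.0114
t 14.2 p [ 0.4984 -0.3273  0.3174] yaw 9.22 tilt [ 0.003 -0.002 -1.   ] F [ 0.3 -1.  -2.8] op 0.0114
shift [  0.74  18.23 -17.74] turn x 0.152
```

View pics/m2.png

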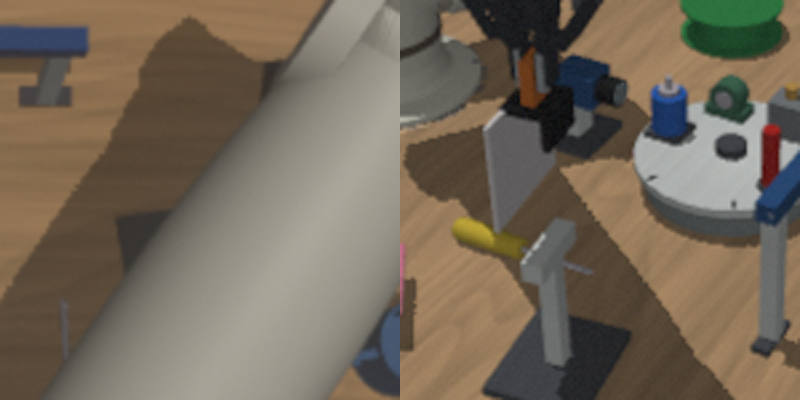

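The hanger is clear of the stand, upright in the gripper at (530,80), panel on the robot side. Next I turn it to the rail's yaw, then carry it over the blue section.

```bash
python3 -m creep '[[0,0,0,0.03,0,0,0],[0,0,0,0.03,0,0,0],[0,0,0,0.03,0,0,0],[0,0,0,0.03,0,0,0],[0,0,0,0.03,0,0,0],[0,0,0,0,0,0,0]]'
python3 -m creep '[[0,0.8,-1.0,0,0,0,0],[0,1.6,-2.2,0,0,0,0],[0,1.6,-2.2,0,0,0,0],[0,1.6,-2.2,0,0,0,0],[0,1.6,-2.2,0,0,0,0],[0,1.6,-2.2,0,0,0,0],[0,1.6,-2.2,0,0,0,0],[0,1.6,-2.2,0,0,0,0],[0,1.6,-2.2,0,0,0,0],[0,1.6,-1.8,0,0,0,0]]'
python3 -m creep '[[0,0,0,0,0,0,0],[0,0,0,0,0,0,0],[0,0,0,0,0,0,0]]'
python3 - <<'E'
from h import *
go(.651,-.123,.191,0.5)
a=snap("top","top3")["color"][:,:,::-1]; b=snap("scene","sc3")["color"][:,:,::-1]
f=lambda im:cv2.resize(im,(400,400),interpolation=cv2.INTER_CUBIC)
cv2.imwrite("pics/m3.png",np.hstack([f(a[90:220,230:360]),f(b[120:260,260:400])]))
E
```

```text
time: 15.05
eef_pos: [0.4981, -0.3271, 0.3153]
tcp_rot: [0.503, 0.497, 0.503, -0.497]
ft_force: [0.0, 0.9, -2.2]
opening: 0.0116
time: 16.3
eef_pos: [0.6486, -0.1196, 0.3153]
tcp_rot: [0.503, 0.497, 0.503, -0.497]
ft_force: [-0.2, 0.1, -1.3]
opening: 0.0108
time: 16.68
eef_pos: [0.6475, -0.1219, 0.3156]
tcp_rot: [0.503, 0.497, 0.502, -0.497]
ft_force: [-0.1, -0.3, -1.7]
opening: 0.0112
t 16.68 p [ 0.6475 -0.1219  0.3156] yaw 0.59 tilt [ 0. -0. -1.] F [-0.1 -0.3 -1.7] op 0.0112
shift [12.46  0.35  0.12] turn x 0.002
```

View pics/m3.png

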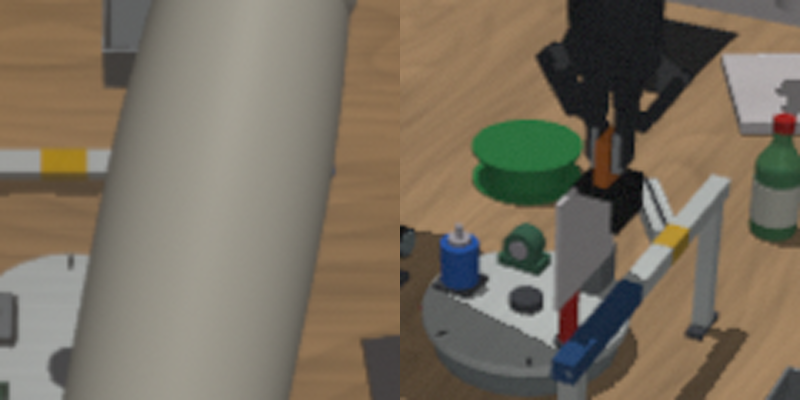

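The hanger hovers over the blue section at (600,210), with the panel on the turntable side. I'll lower it in stages and watch the force.

```bash
python3 -m creep '[[0,0.15,0.05,0,0,0,0],[0,0.15,0.05,0,0,0,0],[1,0,0,0,0,0,0],[1,0,0,0,0,0,0],[1,0,0,0,0,0,0],[1,0,0,0,0,0,0],[1,0,0,0,0,0,0],[1,0,0,0,0,0,0],[0,0,0,0,0,0,0]]'
python3 - <<'E'
from h import *
go(.651,-.123,.191,0.5)
b=snap("scene","sc4")["color"][:,:,::-1]
cv2.imwrite("pics/m4.png",cv2.resize(b[150:280,270:400],(600,600),interpolation=cv2.INTER_CUBIC))
E
```

```text
time: 17.9
eef_pos: [0.6505, -0.1223, 0.2543]
tcp_rot: [0.502, 0.497, 0.503, -0.498]
ft_force: [-0.2, -0.4, -2.2]
opening: 0.0109
t 17.9 p [ 0.6505 -0.1223  0.2543] yaw 0.63 tilt [-0.001  0.    -1.   ] F [-0.2 -0.4 -2.2] op 0.0109
shift [6.33 0.06 0.07] turn x 0.002
```

View pics/m4.png

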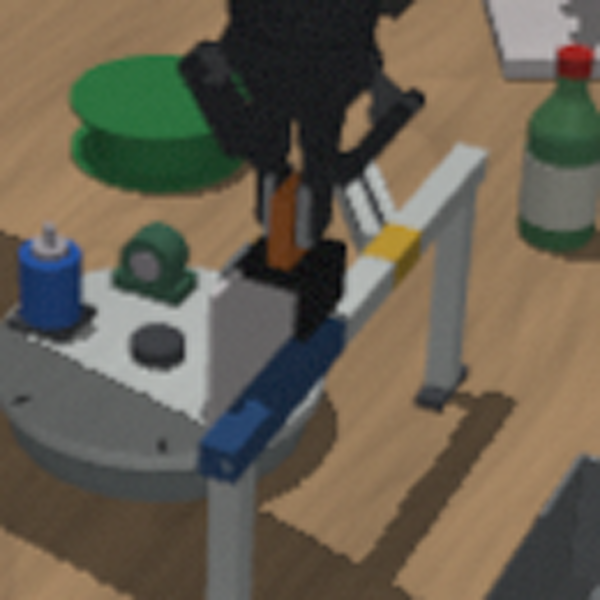

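The panel is now behind the rail on the turntable side and the lip is still above the bar at (320,310). There is no contact, so I continue down.

```bash
python3 -m creep '[[0.8,0,0,0,0,0,0],[0.8,0,0,0,0,0,0],[0.8,0,0,0,0,0,0],[0.6,0,0,0,0,0,0],[0.5,0,0,0,0,0,0],[0.4,0,0,0,0,0,0],[0,0,0,0,0,0,0]]'
python3 -m creep '[[0.5,0,0,0,0,0,0],[0.5,0,0,0,0,0,0],[0.5,0,0,0,0,0,0],[0.3,0,0,0,0,0,0],[0.2,0,0,0,0,0,0],[0,0,0,0,0,0,0]]'
python3 -c "
from h import *
go(.651,-.123,.191,0.5)"
```

```text
time: 18.82
eef_pos: [0.6507, -0.1224, 0.216]
tcp_rot: [0.503, 0.497, 0.503, -0.497]
ft_force: [-0.1, -0.6, -2.3]
opening: 0.0109
time: 19.58
eef_pos: [0.6508, -0.1224, 0.1962]
tcp_rot: [0.503, 0.497, 0.503, -0.497]
ft_force: [0.1, 0.2, -2.4]
opening: 0.0111
t 19.57 p [ 0.6508 -0.1224  0.1962] yaw 0.63 tilt [-0.  0. -1.] F [ 0.1  0.2 -2.4] op 0.0111
shift [0.52 0.02 0.06] turn x 0.002
```

```bash
for i in 1 2; do :; done; python3 -m creep '[[0.15,0,0,0,0,0,0],[0.15,0,0,0,0,0,0],[0,0,0,0,0,0,0]]'
python3 -m creep '[[0.1,0,0,0,0,0,0],[0,0,0,0,0,0,0]]'
python3 -m creep '[[0.1,0,0,0,0,0,0],[0,0,0,0,0,0,0]]'
```

```text
time: 19.95
eef_pos: [0.6508, -0.1224, 0.1931]
tcp_rot: [0.503, 0.497, 0.503, -0.497]
ft_force: [-0.1, -0.4, -1.7]
opening: 0.0112
time: 20.2
eef_pos: [0.6508, -0.1224, 0.1922]
tcp_rot: [0.503, 0.497, 0.503, -0.497]
ft_force: [0.0, -0.5, -1.3]
opening: 0.0112
time: 20.45
eef_pos: [0.6508, -0.1224, 0.1913]
tcp_rot: [0.503, 0.497, 0.503, -0.497]
ft_force: [0.3, -1.0, -2.7]
opening: 0.0118
```

```bash
python3 -m creep '[[0.1,0,0,0,0,0,0],[0,0,0,0,0,0,0]]'
python3 -m creep '[[0.1,0,0,0,0,0,0],[0,0,0,0,0,0,0]]'
```

```text
time: 20.7
eef_pos: [0.6508, -0.1224, 0.1911]
tcp_rot: [0.503, 0.497, 0.502, -0.497]
ft_force: [-2.7, 0.6, 5.2]
opening: 0.0111
time: 20.95
eef_pos: [0.6508, -0.1224, 0.1911]
tcp_rot: [0.503, 0.498, 0.502, -0.497]
ft_force: [-3.4, 1.4, 11.1]
opening: 0.0109
```

Contact is at TCP z 0.191, as predicted for the saddle seated on the rail. I ease the pressure slightly and slide 139.5 mm.

```bash
python3 -m creep '[[-0.1,0,-0.2,0,0,0,0],[0,0,-0.5,0,0,0,0],[0,0,-0.9,0,0,0,0],[0,0,-0.9,0,0,0,0],[0,0,-0.9,0,0,0,0],[0,0,-0.9,0,0,0,0],[0,0,-0.9,0,0,0,0],[0,0,-0.9,0,0,0,0],[0,0,-0.9,0,0,0,0]]'
python3 -m creep '[[0,0,-0.9,0,0,0,0],[0,0,-0.9,0,0,0,0],[0,0,-0.9,0,0,0,0],[0,0,-0.9,0,0,0,0],[0,0,-0.9,0,0,0,0],[0,0,-0.9,0,0,0,0],[0,0,-0.9,0,0,0,0],[0,0,-0.5,0,0,0,0],[0,0,0,0,0,0,0],[0,0,0,0,0,0,0]]'
python3 - <<'E'
from h import *
go(.651,.0172,.191,0.5)
a=snap("top","top5")["color"][:,:,::-1]; b=snap("scene","sc5")["color"][:,:,::-1]
f=lambda im:cv2.resize(im,(400,400),interpolation=cv2.INTER_CUBIC)
cv2.imwrite("pics/m5.png",np.hstack([f(a[90:190,190:290]),f(b[150:250,300:400])]))
E
```

```text
time: 22.08
eef_pos: [0.6505, -0.0527, 0.1912]
tcp_rot: [0.503, 0.498, 0.502, -0.497]
ft_force: [0.5, -4.0, 5.7]
opening: 0.0109
time: 23.32
eef_pos: [0.6497, 0.016, 0.1911]
tcp_rot: [0.503, 0.498, 0.502, -0.497]
ft_force: [-0.1, 0.1, 6.6]
opening: 0.0106
t 23.32 p [0.6497 0.016  0.1911] yaw 0.64 tilt [ 0.002  0.    -1.   ] F [-0.1  0.1  6.6] op 0.0106
shift [ 0.01  0.13 -0.12] turn x 0.003
```

View pics/m5.png

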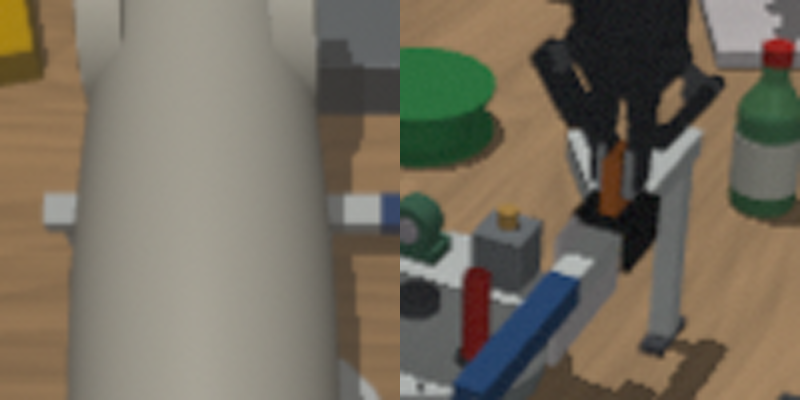

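The yellow band is hidden and the saddle sits at (615,215). I nudge it 1 mm, release, retreat and check.

```bash
python3 -m creep '[[0,0,-0.12,0,0,0,0],[-0.08,0,0,0,0,0,0],[0,0,0,0,0,0,1.6],[0,0,0,0,0,0,2.5],[0,0,0,0,0,0,4],[0,0,0,0,0,0,4],[-0.5,0,0,0,0,0,4],[-1,0,0,0,0,0,4],[-1,0,0,0,0,0,4],[-1,0,0,0,0,0,4]]'
python3 -m creep '[[-1.5,0,0,0,0,0,4],[-1.5,0,0,0,0,0,4],[-1.5,0,0,0,0,0,4],[-1.5,0,0,0,0,0,4],[0,-3,2,0,0,0,4],[0,-3,3,0,0,0,4],[0,-3,3,0,0,0,4],[0,-3,3,0,0,0,4],[0,-3,3,0,0,0,4],[0,-3,3,0,0,0,4]]'
python3 -m creep '[[0,-2,3,0,0,0,4],[0,-2,4,0,0,0,4],[0,-2,4,0,0,0,4],[0,-2,4,0,0,0,4],[0,-2,4,0,0,0,4],[0,0,4,0,0,0,4],[0,0,3,0,0,0,4],[0,0,0,0,0,0,4],[0,0,0,0,0,0,4]]'
python3 - <<'E'
from h import *
a=snap("top","top6")["color"][:,:,::-1]; b=snap("scene","sc6")["color"][:,:,::-1]
f=lambda im:cv2.resize(im,(400,400),interpolation=cv2.INTER_CUBIC)
cv2.imwrite("pics/m6.png",np.hstack([f(a[120:260,190:330]),f(b[150:270,270:390])]))
E
```

```text
time: 24.68
eef_pos: [0.6494, 0.0168, 0.2272]
tcp_rot: [0.503, 0.497, 0.503, -0.497]
ft_force: [1.3, 0.1, -0.3]
opening: 0.0404
time: 25.92
eef_pos: [0.4702, -0.156, 0.2869]
tcp_rot: [0.503, 0.497, 0.502, -0.497]
ft_force: [0.3, -0.4, -0.2]
opening: 0.0401
time: 27.05
eef_pos: [0.374, -0.4158, 0.2864]
tcp_rot: [0.503, 0.497, 0.503, -0.497]
ft_force: [-0.4, -0.6, -0.3]
opening: 0.04
```

View pics/m6.png

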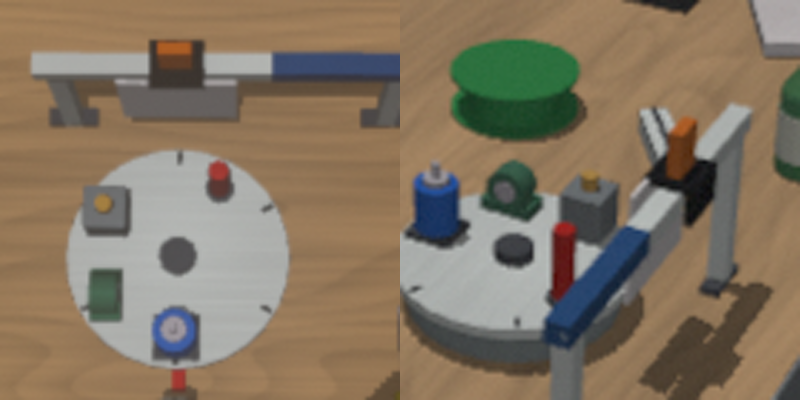

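Run:
```python
from h import *
t=np.load("pics/top6.npz");k=400/140
T=lambda X,Y,z:at_z(t,190+(X+.5)/k-.5,120+(Y+.5)/k-.5,z)
print("saddle y",[T(X,60,.181)[1].round(4) for X in(149,204)],"tab y",[T(X,47,.197)[1].round(4) for X in(157,192)],"panel y",[T(X,82,.175)[1].round(4) for X in(116,242)],"rail L,blueL",T(31,65,.175)[1].round(4),T(272,65,.175)[1].round(4))
ax=np.array([.495,.0165,0])
for n,X,Y,z in [("handle",218,171,.12),("motor",174,328,.119),("gear",102,203,.115)]:
    d=T(X,Y,z)-ax;print(n,np.degrees(np.arctan2(d[1],d[0])).round(1))
A=np.load("pics/top0.npz")["color"].astype(int);B=t["color"].astype(int)
a=cv2.hconcat([np.load("pics/top0.npz")["color"][:,:,::-1].copy()])
cv2.imwrite("pics/t6.png",t["color"][:,:,::-1])
```

```text
saddle y [np.float64(0.0396), np.float64(-0.0104)] tab y [np.float64(0.0316), np.float64(0.0001)] panel y [np.float64(0.0696), np.float64(-0.0453)] rail L,blueL 0.1477 -0.0725
handle -30.7
motor -178.7
gear 62.0
```

View pics/t6.png

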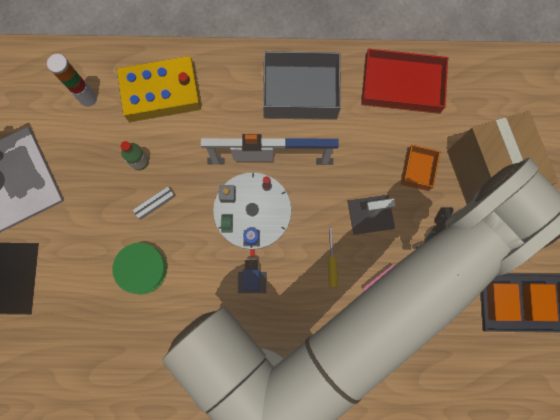

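The saddle spans y +0.040 to -0.010, against the band's +0.037 to -0.002. No yellow shows in either view, the panel is on the turntable side, the turntable is at about 0, and the loose items in view are where they were.

```bash
python3 -c "
from cell import bot
print(bot.get_obs()['time'],bot.hand_in())"
```

```text
the job is handed in; nothing more can be done
27.15 None
```

The job is done and handed in at 27.2 s of robot time. The blue motor stands in front of the camera, and the white panel hangs by itself on the rail with its saddle over the yellow band.

**What I did:** I turned the turntable by caging the red handle between the fingers and following its arc, about 55° anticlockwise. I then took the hanger by its orange tab, lowered it over the middle of the blue section and felt the saddle touch at the expected height. I slid it about 139 mm along the rail under light pressure, released it and backed away.

**Last checks:**
- **Turntable:** the handle, motor and gearbox put it within about 2° of zero, with the motor in line with the camera lens. I judged the detent only from this angle.
- **Panel:** it hangs on the turntable side, and the largest wrist force reported was about 11 N.
- **Saddle over the band:** the saddle spans y +40 to -10 mm and the band +37 to -2 mm. It therefore covers the band but sits about 2–3 mm off centre, with only about 2 mm to spare on the +y side.
- **Other things on the bench:** those in view had not moved. The arm hid the mug, and most of the pink look-alike, in the last picture; neither was near anything I moved.

**Disagreement:** the blue paint measured about 90 to 230 mm from the band, not the 70 to 210 mm in the description. The place where I set the hanger down, 140 mm from the band, is blue either way.

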